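# Start the wing nut on the clamp stud and clamp the duct offcut

## Robot

A 6-joint arm with a two-finger parallel gripper is mounted at the origin on a cart in front of the work surface, level with it; the furniture and walls round the work are solid. World frame = base frame: x ahead of the robot, y to its left, z up, the work surface at z = 0. Lengths are in mm, angles in rad, forces in N, time in s.
With the tool pointing down it reaches from about 350 to 775 mm from the base axis. Payload 7.3 kg.
Tool frame: the origin (TCP) lies at the very end of the fingers, on their centre line; the grasp point (between the pads) lies 19 mm behind it (bot.grip_point_offset is the distance from the TCP to the grasp point, in mm); z points along the fingers, y is the line along which they close (so a half turn about z gives the same grasp; the last joint's range is limited). The gripper opens to 92 mm and grips with 3 to 60 N. Pads are 19 mm wide; open, the fingers measure 130 mm over their backs; the gripper's body (75 mm by 190 mm) begins 47 mm behind the grasp point.
Start: joints at [-0.146, 0.342, 1.524, -0, 1.275, -0.146], TCP at [525.022, 0.019, 192.541] pointing down, gripper open.
Joint ranges: [-2.53, 2.53], [-0.77, 2.02], [0.04, 2.7], [-1, 4.14], [0.28, 2.66], [-3.11, 3.11]. Speed limits (rad/s): [2.57, 2.57, 3.14, 3.14, 3.14, 3.14].

## Interface

Orientations are given as [roll, pitch, yaw] about the fixed x, y, z axes, in that order (R = Rz(yaw) Ry(pitch) Rx(roll)).
In Python, from plant import bot gives the robot as it stands. The module is installed in compiled form; this text tells all that it offers.
- The arm moves only by the shell command python3 -m jog 'ROWS' [OPENING]. ROWS is JSON, a list of rows, each a list of 6 numbers: the shift along the tool's x, y, z in mm, then the turn, a rotation vector about the tool's x, y, z in rad. In form: [[dx, dy, dz, rx, ry, rz], ...]. A call has 1 to 12 rows; each row shifts and turns the commanded pose from where the row before left it, along the tool's axes as they then stand; what a row does not reach is not made up. A row lasts 1/10 s, in which the tool goes at most 50 mm and 8.59 degrees, less where a joint would pass 70% of its speed; a pose out of reach is approached as far as the arm can. A call with a gripper value outside its range is refused whole. OPENING is the opening in per cent of the stroke, from 0 (shut) to 100 (fully open), set as the call begins (- or left out, the last holds). The fingers move at their own pace and stop on an object; the grip force is fixed at half the most. Time passes only in rows, so rows that do not move let the fingers close. It gives the time, the measured TCP pose, the force, the opening and the grip force at its end, in the units of the state.
- bot.get_obs(): the state, without advancing time (a new reading comes with each control period).
- bot.capture(name): name is "scene" or "side" or "wrist"; returns the picture (480x640x3 uint8, red, green, blue); there is no depth.
- bot.camera_model(name): a dict with "fx", "fy", "cx", "cy" (pixels), "position" and "orientation" of the camera in the world; the wrist camera has in their place "T_tool_cam" (4x4, takes a point from camera to tool coordinates, whose origin is the TCP and whose axes are the flange's). Camera axes: x right, y down, z forward; pixel columns grow to the right and rows downward; lengths in mm; the calibration is good to about 2 mm. A picture is of the moment at which its call begins: read the wrist's pose just before it. camera_model takes no time and is no camera call.
- bot.close_job(): hands the job in; it is judged then, once.
Trained networks look in the newest picture that a camera, given by its name, has taken for a name from the list of things; names that differ only in an ending like _2 or _b are one class to them, and where a whole thing is asked for, a point or a joint stands for the part that bears it (a point fixed in the world has none). Each returns a list of dicts, best first, with "p" (0 to 1); they miss things now and then, are a little off and sometimes report something else, mostly with a low value. They report only what shows in the picture. A call takes as long as a camera call.
- bot.outline_of(target, camera): "mask" (480x640 bool, what is visible of it) and "pixel" ([column, row] in pixels, amid what is visible of it).
The state is a dict: "time": time; "joint_positions": joint angles; "dq": joint speeds; "tau": joint torques, N m; "tool_pos": TCP position; "tcp_rot": TCP orientation; "contact_force": force on the tool from outside, world axes, zero at the start; "moment": the same for the moment, N m; "grip_width": finger opening in mm; "finger_force": force on a finger pad.
Only numpy, scipy, OpenCV 4.12 (cv2) and the standard library are available. Lean on these libraries where they do the work, as an engineer would, in place of code of your own. Each camera call takes 0.05 s, during which the arm holds its last target. There are 200 camera calls.

## Task

The offcut of cable duct lies under the strap of the hold-down clamp, ready to be sawn. Put the wing nut on the clamp's stud, start it squarely without cross-threading it (back it off first if it sits crooked or binds), and run it down finger-tight, so that its flange presses the strap down on the offcut. Leave the offcut, the strap and the other things on the board where they are.

Things in the scene. Friction and masses are not known exactly. Their poses are not given: they have to be found in the camera images.
- nut_centre (a point): Dark steel wing nut, flange down on the board: flange 49 mm across and 4.5 mm thick, round hub 32 mm across up to 20.5 mm, two upright wings along its own x out to 38.5 mm from the axis, 8 mm thick, 11 to 26 mm above the underside at 30 mm out. Right-hand thread in the 24 mm bore, entry 15.6 mm wide. 90 g. The point is on the axis, 13.5 mm above the underside; z up, wings along x.
- stud_axis (a point): Steel stud, upright in the grey clamp base (104 x 62 x 8 mm, screwed to the board): the point is on its axis, level with the board's top; z up, x along the strap towards the heel. Plain 14 mm pilot from 42 to 55 mm up, coned to its tip at 60 mm. Below 42 mm a coarse right-hand thread, 21.6 mm across, one start, 9 mm a turn. On which side the thread starts is not told and varies, also inside the nut.
- wing_nut: The same nut; origin on its axis at the underside. Set on the pilot it comes to rest, loose and often 5 to 12 degrees crooked, with the underside 32 to 41 mm above the board. Turned clockwise from there it more often than not cross-threads and binds. Backed off anticlockwise it climbs, then drops 6 to 9 mm and sits level, underside about 32.5 mm up: from there clockwise it runs down, in 1.1 turns, until tight.
- strap: Flat slotted steel clamp strap, 94 x 38 x 8 mm, 250 g, lying loose over the stud (slot 34 x 24 mm) on the offcut and on the base's heel step; its top is 24.5 mm above the board. Origin at the centre of its underside, long side along x. When the nut's flange first touches it, some 100 degrees more take up the thread's slack before the nut is tight; a push of 8 to 20 N on a wing makes it finger-tight.
- duct_strip: Offcut of cream plastic cable duct lid, 14 x 190 x 8.5 mm, 50 g, long side along its y, lying loose on the clamp base under the toe of the strap, 32 mm from the stud's axis. Origin at the centre of its underside.
- ferrule_tin: Round grey tin, 64 mm across, 30 mm high, standing on the board; leave it. Origin at the centre of its underside.
- side_cutter: Pliers with red handles lying on the board, 72 x 160 x 19 mm; leave them. Origin at the centre of the underside.
- tape_measure: Yellow and black tape measure, 37 x 76 mm, 64 mm high, standing on the board; leave it. Origin at the centre of its underside.
- deburring_tool: Small grey deburring tool, 107 mm long, lying on the board; leave it. Origin at the centre of its underside.

How it is judged (in metres and radians):
On the way, in this order (a step that is already met when the one before it is completed fails the run):
1. the nut stands on the end of the stud (horizontal distance between nut_centre and stud_axis below 0.006 m and z of nut_centre in the frame of stud_axis between 0.0445 and 0.057 m), for 0.2 s.
2. the thread has caught: the nut has run squarely down at least a third of a turn past the drop (horizontal distance between nut_centre and stud_axis below 0.003 m and angle between nut_centre's own z axis and vertical below 0.08 rad and z of nut_centre in the frame of stud_axis below 0.0425 m), for 0.2 s.
At the end, for the whole second after the job is handed in: The nut is square on the stud (3 mm, 3 degrees) with its flange on the strap (1.5 mm) and finger-tight: over 3 N on the strap, and the strap over 1.5 N on the offcut; offcut and strap lie within 12 mm of where they were; the nut is at rest (horizontal distance between nut_centre and stud_axis below 0.003 m and angle between nut_centre's own z axis and vertical below 0.05 rad and z of nut_centre in the frame of stud_axis between 0.0365 and 0.0395 m and contact force between wing_nut and strap above 3 N and contact force between strap and duct_strip above 1.5 N and distance of each of duct_strip, strap from where it was at the start of the episode below 0.012 m and linear speed of wing_nut below 0.02 m/s); the robot touches nothing.
It fails at once if the tin, the pliers, the tape measure or the deburring tool is moved by more than 30 mm (distance of any of ferrule_tin, side_cutter, tape_measure, deburring_tool from where it was at the start of the episode above 0.03 m).
It fails at once if the offcut or the strap is moved by more than 25 mm (distance of any of duct_strip, strap from where it was at the start of the episode above 0.025 m).
It also fails if it takes over 72 s, if anything falls off the work surface, if the arm or the gripper's body presses on something with over 40 N, if the wrist force passes 120 N, or if a joint passes its speed limit or range.

## Working session

There is one attempt and no reset: what is moved stays moved. The work goes in short steps, Python scripts to look and compute and a shell command to move; the robot and the scene stay as the last step left them, time stands still between calls to the robot, and variables do not carry over. Pictures are saved under pics/ and viewed, at most 10 in all, crops included, and the job is handed in when it is done.

```bash
mkdir -p pics; cat > h.py <<'E'
import numpy as np, cv2
from scipy.spatial.transform import Rotation as R
from plant import bot
def cam(name):
    m=bot.camera_model(name)
    if 'T_tool_cam' in m:
        o=bot.get_obs(); T=np.eye(4)
        T[:3,:3]=R.from_euler('xyz',o['tcp_rot']).as_matrix(); T[:3,3]=o['tool_pos']
        T=T@np.array(m['T_tool_cam'])
    else:
        T=np.eye(4); q=np.array(m['orientation']); T[:3,3]=m['position']
        T[:3,:3]=q if q.shape==(3,3) else (R.from_euler('xyz',q).as_matrix() if q.size==3 else R.from_quat(q).as_matrix())
    return m,T
def ray(name,px,z,c=None):
    m,T=c or cam(name); px=np.asarray(px,float)
    d=T[:3,:3]@np.array([(px[0]-m['cx'])/m['fx'],(px[1]-m['cy'])/m['fy'],1])
    return T[:3,3]+d*(z-T[2,3])/d[2]
def proj(name,P,c=None):
    m,T=c or cam(name); p=T[:3,:3].T@(np.asarray(P,float)-T[:3,3]); return np.array([m['fx']*p[0]/p[2]+m['cx'],m['fy']*p[1]/p[2]+m['cy']])
def save(img,n): cv2.imwrite(f'pics/{n}.png',cv2.cvtColor(np.ascontiguousarray(img),cv2.COLOR_RGB2BGR))
E
python3 - <<'E'
from h import *
print(bot.get_obs())
for n in ['scene','side','wrist']:
    c=cam(n)
    print(n,bot.camera_model(n))
    im=bot.capture(n); save(im,n+'0')
    for t in ['wing_nut','strap','duct_strip','stud_axis']:
        for r in bot.outline_of(t,n)[:2]: print(n,t,round(r['p'],2),r['pixel'],r['mask'].sum(),ray(n,r['pixel'],10,c).round(0))
a=np.vstack([cv2.imread(f'pics/{n}0.png') for n in ['scene','side','wrist']])
E
```

```text
{'time': 0.0, 'joint_positions': array([-1.45998049e-01,  3.42710048e-01,  1.52503324e+00, -2.34370840e-05,
        1.27538778e+00, -1.45999791e-01]), 'dq': array([ 0.00045732, -0.00042829, -0.00030316, -0.00125037, -0.00039234,
        0.0002393 ]), 'tau': array([ 7.61924657e-04, -4.31245601e+01, -2.44219762e+01,  7.17750052e-02,
        5.59406646e-02, -1.04314388e-04]), 'tool_pos': array([5.24535010e+02, 8.36735260e-02, 1.91845919e+02]), 'tcp_rot': array([-3.14006735e+00, -2.01637933e-04,  1.57080476e+00]), 'contact_force': array([-0.08912727, -0.49191903,  0.4462773 ]), 'moment': array([ 0.06753291, -0.01944654,  0.05428781]), 'finger_force': 0.0, 'grip_width': 91.98598057750789}
scene {'fx': 503.710955791465, 'fy': 503.710955791465, 'cx': 319.36678840078247, 'cy': 231.1272057243419, 'position': array([206.97961885, 639.21139461, 570.71282426]), 'orientation': array([-2.14365652, -0.02281868, -2.68177926])}
scene wing_nut 0.61 [278.7, 331.4] 726 [509. 144.  10.]
scene strap 0.7 [285.7, 270.9] 683 [576.   4.  10.]
scene duct_strip 0.71 [318.8, 271.9] 514 [521. -22.  10.]
scene duc
[... 612 characters left out ...]
 37.  10.]
side stud_axis 0.5 [323.6, 238.9] 500 [564.  39.  10.]
wrist {'fx': 357.1736166030768, 'fy': 357.1736166030768, 'cx': 324.38269510463897, 'cy': 242.7061187871918, 'T_tool_cam': array([[-2.42770384e-05, -9.65240633e-01, -2.61362813e-01,
         6.94816902e+01],
       [ 9.99999331e-01,  2.78874614e-04, -1.12279986e-03,
        -3.52216267e-01],
       [ 1.15665950e-03, -2.61362665e-01,  9.65239980e-01,
        -1.91967792e+02],
       [ 0.00000000e+00,  0.00000000e+00,  0.00000000e+00,
         1.00000000e+00]])}
wrist strap 0.82 [375.8, 189.1] 3047 [578.  26.  10.]
wrist duct_strip 0.95 [318.2, 217.3] 2187 [518.  -4.  10.]
wrist stud_axis 0.84 [358.0, 178.1] 2675 [559.  37.  10.]
```

```bash
python3 - <<'E'
import cv2,numpy as np
s=cv2.imread('pics/scene0.png');w=cv2.imread('pics/wrist0.png');d=cv2.imread('pics/side0.png')
a=cv2.resize(s[180:380,200:400],(400,400),interpolation=3)
b=cv2.resize(d[150:350,200:400],(400,400),interpolation=3)
c=w[40:240,200:600]; e=cv2.resize(s,(267,200)); f=np.zeros((200,133,3),np.uint8)
cv2.imwrite('pics/m0.png',np.vstack([np.hstack([a,b]),np.hstack([c,e,f])]))
E
```

```text
(no output)
```

View pics/m0.png

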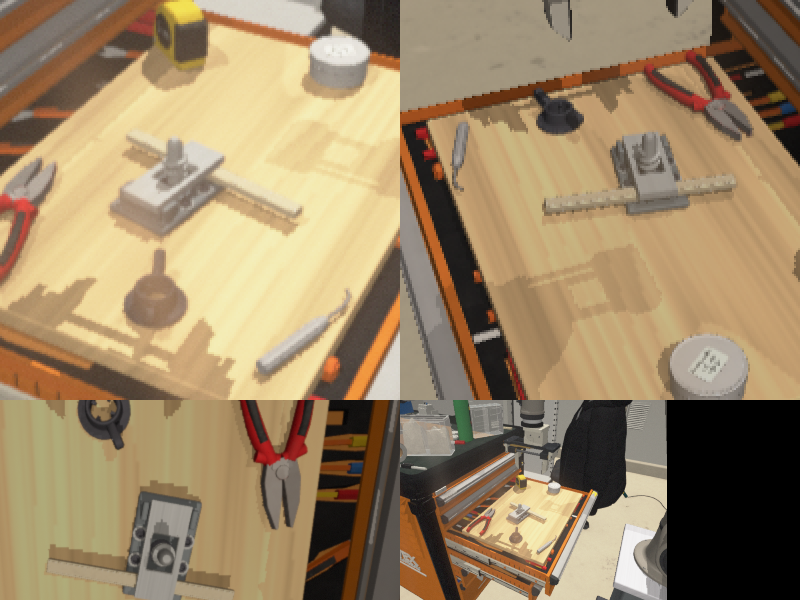

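```bash
python3 -m jog '[[35,0,0,0,0,0],[35,0,0,0,0,0],[35,0,0,0,0,0],[0,0,0,0,0,0],[0,0,0,0,0,0]]'; python3 - <<'E'
from h import *
n='wrist';c=cam(n); o=bot.get_obs(); print(o['tool_pos'],o['tcp_rot'])
im=bot.capture(n); save(im,'wrist1')
for t,z in [('wing_nut',10),('nut_centre',13.5),('strap',24.5),('stud_axis',30),('duct_strip',16)]:
    for r in bot.outline_of(t,n)[:2]:
        ys,xs=np.nonzero(r['mask']); q=cv2.minAreaRect(np.c_[xs,ys].astype(np.float32))
        print(t,round(r['p'],2),r['pixel'],r['mask'].sum(),ray(n,r['pixel'],z,c).round(1),q, [ray(n,p,z,c).round(1).tolist() for p in cv2.boxPoints(q)])
cv2.imwrite('pics/w1c.png',cv2.resize(cv2.imread('pics/wrist1.png')[90:390,200:500],(600,600),interpolation=3))
np.save('c1.npy',c[1])
E
```

```text
time: 1.25
tool_pos: [524.9, 105.4, 192.5]
tcp_rot: [-3.142, 0.0, 1.573]
contact_force: [-0.2, -0.6, -0.7]
grip_width: 92.1
finger_force: 0.0
[524.90048336 105.42496847 192.47970529] [-3.14158317e+00  4.52389766e-04  1.57269825e+00]
wing_nut 0.9 [311.2, 158.0] 1718 [510.5 163.   10. ] ((304.6922912597656, 167.0384521484375), (48.440677642822266, 66.8755874633789), 11.309932708740234) [[471.7, 125.1, 10.0], [487.1, 190.7, 10.0], [534.7, 181.6, 10.0], [521.5, 115.1, 10.0]]
nut_centre 0.66 [309.0, 159.7] 1852 [508.4 161.4  13.5] ((305.1740417480469, 167.6514892578125), (48.88505172729492, 70.80014038085938), 7.352379322052002) [[474.1, 120.8, 13.5], [485.4, 190.6, 13.5], [533.5, 184.8, 13.5], [524.6, 114.3, 13.5]]
strap 0.76 [363.9, 270.1] 1698 [566.4  47.2  24.5] ((361.4349670410156, 282.0922546386719), (39.30723190307617, 66.28277587890625), 11.976131439208984) [[536.4, 0.1, 24.5], [550.0, 74.3, 24.5], [590.7, 65.5, 24.5], [579.1, -9.6, 24.5]]
stud_axis 0.87 [346.0, 269.7] 1958 [546.9  49.5  30. ] ((361.1538391113281, 275.73077392578125), (59.03095626831055, 73.15132141113281), 11.309932708740234) [[525.0, 8.3, 30.0], [539.5, 88.0, 30.0], [599.3, 75.9, 30.0], [588.1, -5.3, 30.0]]
duct_strip 0.64 [283.0, 305.9] 898 [477.8   1.4  16. ] ((293.94000244140625, 307.9200134277344), (84.14571380615234, 15.697771072387695), 8.130102157592773) [[441.9, -3.4, 16.0], [445.3, 15.5, 16.0], [538.1, 1.3, 16.0], [535.8, -17.9, 16.0]]
duct_strip 0.26 [307.4, 160.8] 1922 [506.9 160.4  16. ] ((305.10919189453125, 166.57167053222656), (48.48912048339844, 73.55156707763672), 6.709836959838867) [[474.7, 120.5, 16.0], [485.6, 192.6, 16.0], [532.9, 187.3, 16.0], [524.6, 114.7, 16.0]]
```

View pics/w1c.png

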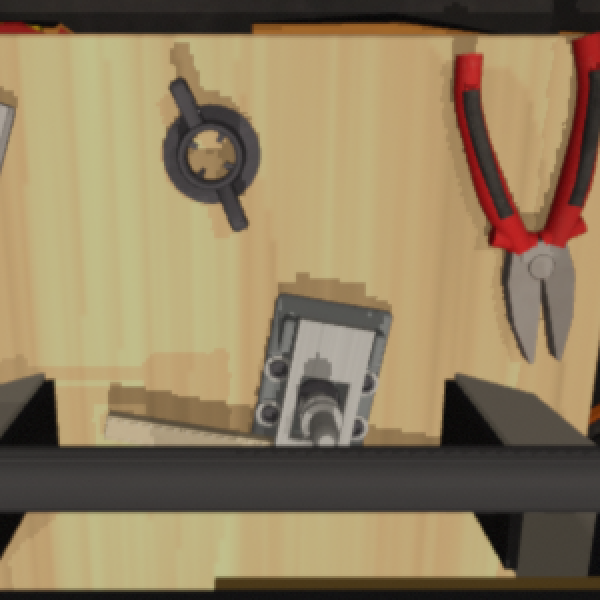

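```bash
python3 - <<'E'
import cv2,numpy as np
w0=cv2.imread('pics/wrist0.png');w1=cv2.imread('pics/wrist1.png');s=cv2.imread('pics/scene0.png');d=cv2.imread('pics/side0.png')
def cr(im,x,y,w,h,k):
    a=cv2.resize(im[y:y+h,x:x+w],None,fx=k,fy=k,interpolation=3)
    for i in range(0,w,10): cv2.line(a,(i*k,0),(i*k,8 if i%50 else 16),(0,0,255),1); 
    for i in range(0,h,10): cv2.line(a,(0,i*k),(8 if i%50 else 16,i*k),(0,0,255),1)
    return a
cv2.imwrite('pics/m1.png',np.vstack([np.hstack([cr(w0,310,150,80,60,5),cr(w1,265,120,80,100,5)[:300]*0+cr(w1,265,138,80,60,5)]),
 np.hstack([cr(s,260,240,50,37,8)[:296],cr(d,290,205,50,37,8)])]))
E
```

```text
(no output)
```

View pics/m1.png

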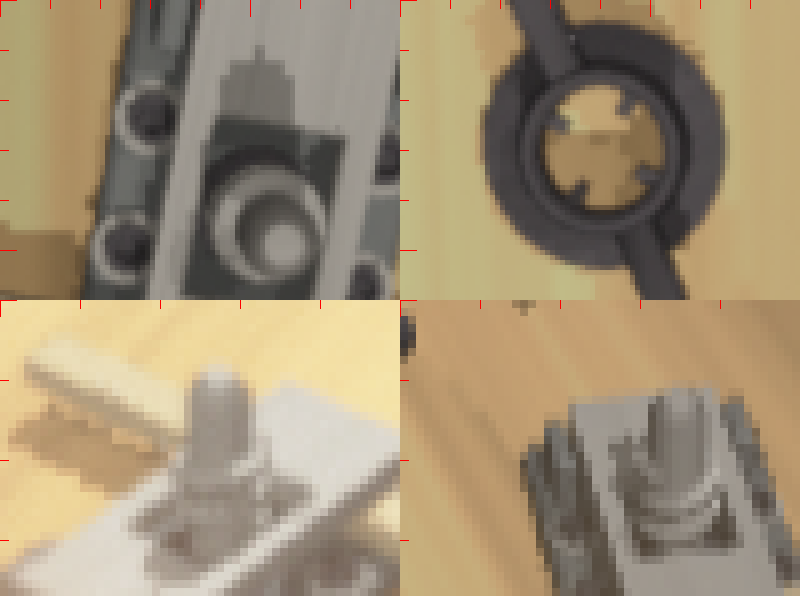

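```bash
python3 - <<'E'
from h import *
c1=(bot.camera_model('wrist'),np.load('c1.npy'))
T0=np.load('c1.npy').copy()
m=bot.camera_model('wrist');T=np.eye(4);T[:3,:3]=R.from_euler('xyz',[-3.14159,0,1.5708]).as_matrix();T[:3,3]=[525.02,0.02,192.54];c0=(m,T@m['T_tool_cam'])
print('flange',ray('',(306,167),4,c1),'hub',ray('',(306,167.8),20.5,c1))
p=ray('',(289,132),24,c1);q=ray('',(320,203),24,c1);print('wings',p,q,np.linalg.norm(p-q),np.degrees(np.arctan2(*(p-q)[1::-1])))
S=ray('',(366.6,198.6),58,c0);print('stud w0',S)
for n,px in [('scene',(287.2,250)),('side',(325,217))]: print(n,ray(n,px,59))
for P in [S,S*[1,1,0]+[0,0,45]]: print(proj('scene',P),proj('side',P),proj('',P,c0))
E
```

```text
flange [504.82811197 153.6234966    4.        ] hub [505.66867012 153.76736372  20.5       ]
wings [489.84307968 187.79378949  24.        ] [519.65295535 118.97339356  24.        ] 74.99917055290128 113.42007377019435
stud w0 [562.97313985  22.9714432   58.        ]
scene [571.43091802   5.08329074  59.        ]
side [570.83000007  47.91491094  59.        ]
[286.38794507 257.00698507] [325.8939496  225.44851383] [366.6 198.6]
[286.48204378 263.04350264] [325.89714908 230.54409841] [365.05693622 196.65743045]
```

```bash
python3 - <<'E'
from h import *
from scipy.optimize import least_squares
c1=(bot.camera_model('wrist'),np.load('c1.npy'))
m=bot.camera_model('wrist');T=np.eye(4);T[:3,:3]=R.from_euler('xyz',[-3.14159,0,1.5708]).as_matrix();T[:3,3]=[525.02,0.02,192.54];c0=(m,T@m['T_tool_cam'])
cs,cd=cam('scene'),cam('side')
def tri(obs):
    f=lambda P:np.concatenate([proj('',P,c)-p for c,p in obs])
    r=least_squares(f,[550,50,50]);print(r.x.round(1),r.fun.round(1));return r.x
# stud tip flat centre
tri([(c0,(366.6,198.6)),(cs,(287.2,249.3)),(cd,(325,216.7))])
# nut outline centroids
s=cv2.imread('pics/scene0.png');d=cv2.imread('pics/side0.png')
def cr(im,x,y,w,h,k):
    a=cv2.resize(im[y:y+h,x:x+w],None,fx=k,fy=k,interpolation=3)
    for i in range(0,w,10): cv2.line(a,(i*k,0),(i*k,8 if i%50 else 16),(0,0,255),1)
    for i in range(0,h,10): cv2.line(a,(0,i*k),(8 if i%50 else 16,i*k),(0,0,255),1)
    return a
cv2.imwrite('pics/m2.png',np.hstack([cr(s,255,300,50,50,8),cr(d,255,180,50,50,8)]))
E
```

```text
[560.7  25.7  77.4] [ 0.   0.1 -0.6 -0.3 -0.7  0.4]
```

View pics/m2.png

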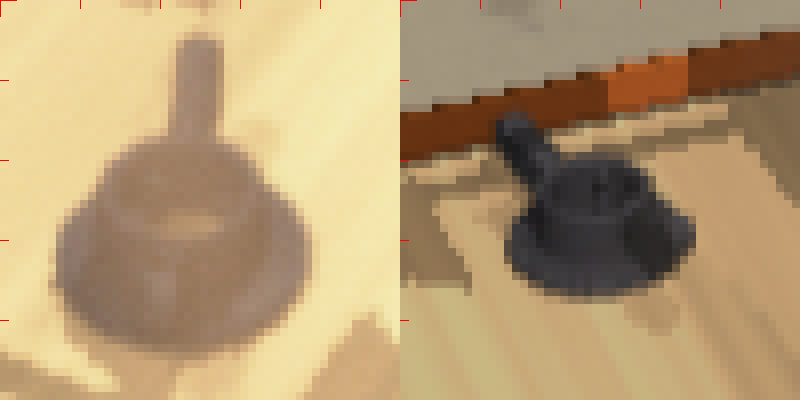

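```bash
python3 - <<'E'
from h import *
from scipy.optimize import least_squares
c1=(bot.camera_model('wrist'),np.load('c1.npy'))
cs,cd=cam('scene'),cam('side')
obs=[(c1,(306,167)),(cs,(277.9,332.2)),(cd,(280.2,210.3))]
f=lambda P:np.concatenate([proj('',P,c)-p for c,p in obs])
r=least_squares(f,[550,50,50]);print(r.x.round(1),r.fun.round(1))
b=18
print('flange',ray('',(306,167),b+4,c1),'hub',ray('',(306,167.8),b+20.5,c1))
p=ray('',(289,132),b+24,c1);q=ray('',(320,203),b+24,c1);print('wings',p,q,(p+q)/2,np.linalg.norm(p-q),np.degrees(np.arctan2(*(p-q)[1::-1])))
E
```

```text
[505.5 154.3  18.9] [-0.1  0.2 -0.7 -0.2 -0.7  0.3]
flange [505.75499063 154.63465117  22.        ] hub [506.59599793 154.81724824  38.5       ]
wings [491.56977927 187.15451124  42.        ] [519.89088098 121.77116465  42.        ] [505.73033012 154.46283794  42.        ] 71.25353894995035 113.42007377019439
```

```bash
python3 - <<'E'
from h import *
c1=(bot.camera_model('wrist'),np.load('c1.npy'))
w=cv2.imread('pics/wrist1.png')
for col in (275,285,295):
    print(col,[ (r,w[r,col].tolist()) for r in range(100,113)])
for r in (107,108): print([ray('',(285,r),z,c1).round(1) for z in (17,27)])
d=cv2.imread('pics/side0.png')
print([(r,d[r,272].tolist()) for r in range(186,204)])
cd=cam('side')
for r in range(188,204,2): print(r,ray('side',(272,r),17,cd).round(0),ray('side',(272,r),27,cd).round(0))
E
python3 -m jog '[[25,-10,0,0,0,0],[24,-9,0,0,0,0],[0,0,0,0,0,0.1455],[0,0,0,0,0,0.1455],[0,0,0,0,0,0.1455],[0,0,0,0,0,0.1455],[0,0,0,0,0,0.1455],[0,0,0,0,0,0.1455],[0,0,0,0,0,0.1455],[0,0,0,0,0,0.1455],[0,0,0,0,0,0],[0,0,0,0,0,0]]' 93
```

```text
275 [(100, [29, 30, 33]), (101, [27, 29, 32]), (102, [28, 29, 32]), (103, [27, 29, 31]), (104, [27, 29, 31]), (105, [26, 29, 31]), (106, [38, 55, 68]), (107, [85, 125, 152]), (108, [108, 155, 183]), (109, [123, 173, 192]), (110, [127, 177, 193]), (111, [128, 177, 193]), (112, [127, 177, 193])]
285 [(100, [24, 26, 31]), (101, [27, 29, 33]), (102, [25, 27, 31]), (103, [26, 27, 31]), (104, [24, 27, 30]), (105, [25, 27, 30]), (106, [38, 52, 64]), (107, [78, 113, 140]), (108, [99, 142, 172]), (109, [114, 161, 188]), (110, [117, 165, 192]), (111, [118, 165, 192]), (112, [117, 165, 192])]
295 [(100, [27, 29, 33]), (101, [27, 29, 33]), (102, [29, 30, 34]), (103, [28, 30, 33]), (104, [26, 28, 31]), (105, [26, 28, 33]), (106, [38, 53, 67]), (107, [88, 127, 155]), (108, [112, 159, 186]), (109, [129, 178, 192]), (110, [132, 182, 193]), (111, [131, 181, 191]), (112, [129, 180, 190])]
[array([485.9, 211.1,  17. ]), array([486.9, 210.1,  27. ])]
[array([485.8, 210.2,  17. ]), array([486.9, 209.3,  27. ])]
[(186, [125, 148, 161]), (187, [126, 149, 162]), (188, [125, 149, 161]), (189, [125, 148, 160]), (190, [104, 126, 144]), (191, [19, 54, 106]), (192, [17, 51, 103]), (193, [18, 51, 104]), (194, [18, 51, 104]), (195, [19, 48, 94]), (196, [32, 43, 62]), (197, [44, 44, 47]), (198, [56, 53, 55]), (199, [72, 69, 71]), (200, [58, 56, 58]), (201, [42, 40, 42]), (202, [49, 48, 49]), (203, [59, 58, 59])]
188 [516. 247.  17.] [513. 232.  27.]
190 [514. 239.  17.] [510. 225.  27.]
192 [512. 231.  17.] [508. 217.  27.]
194 [509. 224.  17.] [506. 210.  27.]
196 [507. 216.  17.] [503. 202.  27.]
198 [505. 208.  17.] [501. 195.  27.]
200 [502. 201.  17.] [499. 187.  27.]
202 [500. 194.  17.] [497. 180.  27.]
time: 2.75
tool_pos: [506.1, 153.6, 192.6]
tcp_rot: [3.141, -0.0, 0.41]
contact_force: [-0.8, 0.4, -0.3]
grip_width: 85.3
finger_force: 0.0
```

```bash
python3 -m jog '[[0,0,40,0,0,0],[0,0,40,0,0,0],[0,0,40,0,0,0],[0,0,30,0,0,0],[0,0,0,0,0,0],[0,0,0,0,0,0]]'; python3 - <<'E'
from h import *
for n in ('scene','side'): save(bot.capture(n),n+'2')
s=cv2.imread('pics/scene2.png');d=cv2.imread('pics/side2.png')
cv2.imwrite('pics/m3.png',np.hstack([cv2.resize(s[270:370,230:330],(400,400),interpolation=3),cv2.resize(d[150:250,230:330],(400,400),interpolation=3)]))
E
```

```text
time: 3.35
tool_pos: [506.4, 154.0, 43.1]
tcp_rot: [3.142, -0.0, 0.408]
contact_force: [1.1, 0.7, 0.6]
grip_width: 85.4
finger_force: 0.0
```

View pics/m3.png

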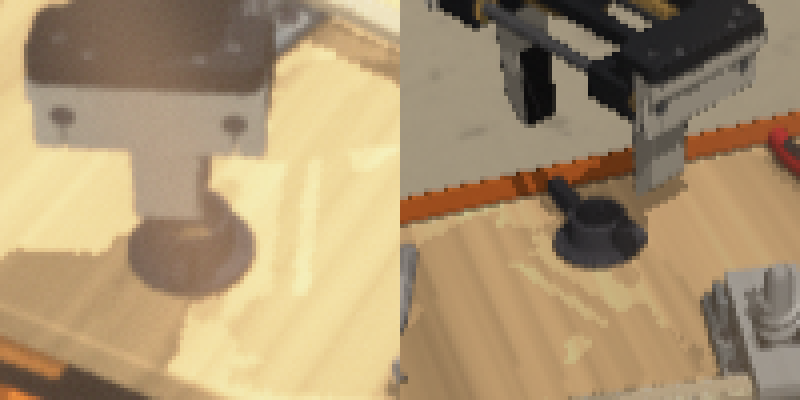

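```bash
python3 - <<'E'
from h import *
o=bot.get_obs();p=o['tool_pos'];Rm=R.from_euler('xyz',o['tcp_rot']).as_matrix()
for s in (1,-1):
  for x in (-9.5,9.5):
    P=p+Rm@np.array([x,s*42.7,0]);print(P.round(1),((proj('scene',P)-[230,270])*4).round(),((proj('side',P)-[230,150])*4).round()+[400,0])
E
```

```text
[515.7 111.2  44.4] [220. 124.] [638. 245.]
[533.2 118.8  44.5] [172. 121.] [665. 230.]
[481.9 189.6  44.4] [194. 280.] [535. 179.]
[499.3 197.2  44.4] [142. 277.] [561. 165.]
```

```bash
python3 - <<'E'
from h import *
for P in ([479,-9,192.5],[479,9,192.5],[571,-9,192.5],[571,9,192.5]): print(proj('scene',P).round(),proj('side',P).round())
o=bot.get_obs();print(o['time'],o['tool_pos'])
im=bot.capture('side');save(im,'side3');a=cv2.imread('pics/side3.png')
s=cv2.imread('pics/side0.png');w=bot.capture('wrist');save(w,'wrist3')
for c in bot.outline_of('wing_nut','wrist')[:1]: print(c['pixel'])
A=cv2.resize(a[130:230,230:330],(400,400),interpolation=3);B=cv2.resize(s[100:200,250:400],(400,267),interpolation=3)
W=cv2.resize(cv2.imread('pics/wrist3.png'),(400,300))
cv2.imwrite('pics/m4.png',np.hstack([A,np.vstack([B[:150],W])[:400]])) if 0 else cv2.imwrite('pics/m4.png',np.vstack([np.hstack([A[:300],W]),np.hstack([B,B*0])]))
E
```

```text
[342. 192.] [287. 186.]
[337. 197.] [284. 181.]
[291. 179.] [337. 175.]
[285. 184.] [333. 170.]
3.45 [507.5347413  154.19700327  44.43827884]
[326.8, 269.6]
```

View pics/m4.png

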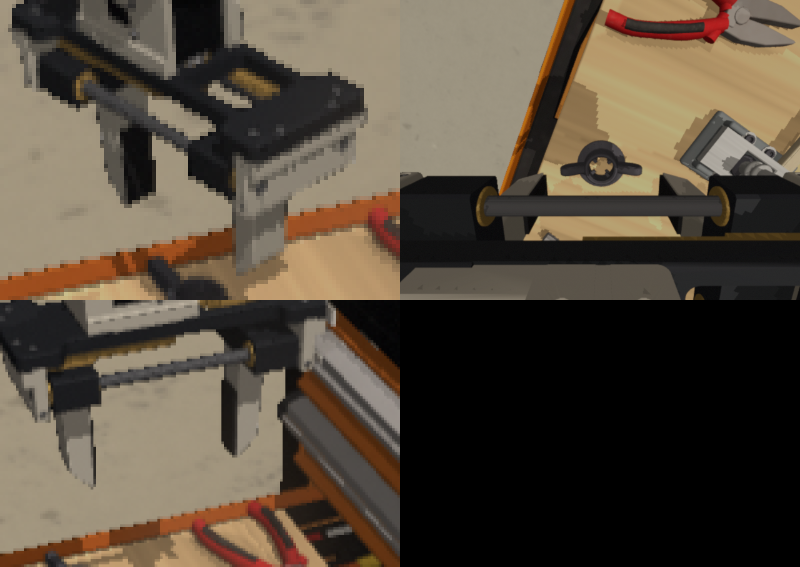

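```bash
python3 - <<'E'
from h import *
m=bot.camera_model('wrist');c=(m,np.array(m['T_tool_cam']))
for z in (0,-19,-32,-47):
  print(z,[((proj('',[x,s*y,z],c))*.625+[400,0]).round().tolist() for s in (-1,1) for x in (-9.5,9.5) for y in (42.7,)])
a=cv2.imread('pics/wrist3.png')
cv2.imwrite('pics/m5.png',cv2.resize(a[210:400,140:520],(800,400),interpolation=3))
E
```

```text
0 [[556.0, 180.0], [555.0, 160.0], [649.0, 180.0], [650.0, 160.0]]
-19 [[552.0, 188.0], [550.0, 167.0], [653.0, 188.0], [655.0, 167.0]]
-32 [[548.0, 195.0], [546.0, 173.0], [657.0, 195.0], [658.0, 173.0]]
-47 [[543.0, 205.0], [541.0, 180.0], [662.0, 205.0], [664.0, 180.0]]
```

View pics/m5.png

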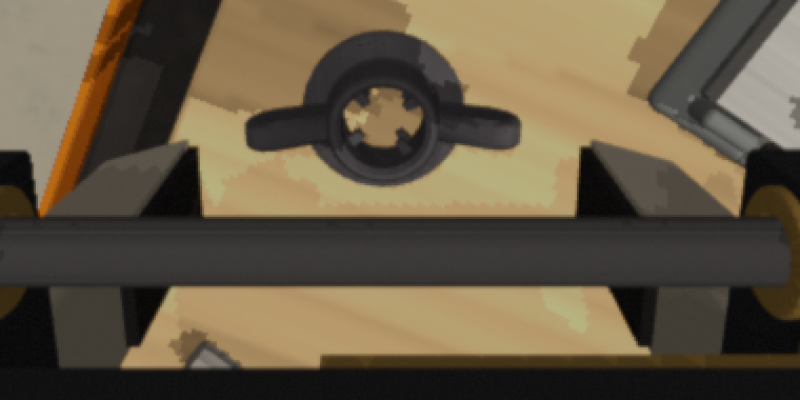

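```bash
python3 - <<'E'
from h import *
print(bot.grip_point_offset, bot.get_obs()['joint_positions'])
c=cam('wrist');o=bot.get_obs();Rm=R.from_euler('xyz',o['tcp_rot']).as_matrix()
for n,px,z in (('hub',(321.5,263.5),37.5),('flange',(322,261.5),21),('wl',(257,271.5),41),('wr',(387,271),41)):
    P=ray('',px,z,c);print(n,P.round(1),(Rm.T@(P-o['tool_pos'])).round(1))
E
python3 -m jog '[[0,0,12,0,0,0],[0,0,12,0,0,0],[0,0,0,0,0,0]]'
```

```text
18.8 [ 1.50504324e-01  5.15361575e-01  1.70599077e+00 -3.18645644e-05
  9.17000375e-01  1.31409575e+00]
hub [509.3 156.6  37.5] [ 2.9 -1.3  6.7]
flange [505.6 154.7  21. ] [-1.3 -1.2 23.2]
wl [491.1 189.4  41. ] [ -0.8 -38.7   3.1]
wr [521.2 120.4  41. ] [-0.5 36.6  3.2]
time: 3.9
tool_pos: [504.4, 153.7, 16.5]
tcp_rot: [-3.141, 0.004, 0.407]
contact_force: [-1.0, 0.2, -0.1]
grip_width: 85.5
finger_force: 0.0
```

```bash
python3 -m jog '[[0,0,8,0,0,0],[0,0,8,0,0,0],[0,0,0,0,0,0]]';python3 -m jog '[[0,0,6,0,0,0],[0,0,0,0,0,0]]'; python3 - <<'E'
from h import *
for n in ('scene','side','wrist'): save(bot.capture(n),n+'5')
s=cv2.imread('pics/scene5.png');d=cv2.imread('pics/side5.png');w=cv2.imread('pics/wrist5.png')
cv2.imwrite('pics/m6.png',np.vstack([np.hstack([cv2.resize(s[280:355,230:330],(400,300),interpolation=3),cv2.resize(d[160:235,230:330],(400,300),interpolation=3)]),np.hstack([cv2.resize(w[210:330,200:460],(600,277),interpolation=3),np.zeros((277,200,3),np.uint8)])]))
E
```

```text
time: 4.2
tool_pos: [505.2, 153.9, 1.2]
tcp_rot: [-3.141, 0.002, 0.407]
contact_force: [0.0, 0.0, -0.0]
grip_width: 85.2
finger_force: 0.0
time: 4.4
tool_pos: [505.6, 153.9, -4.1]
tcp_rot: [-3.141, 0.001, 0.407]
contact_force: [-0.1, 0.1, -0.3]
grip_width: 85.5
finger_force: 0.0
```

View pics/m6.png

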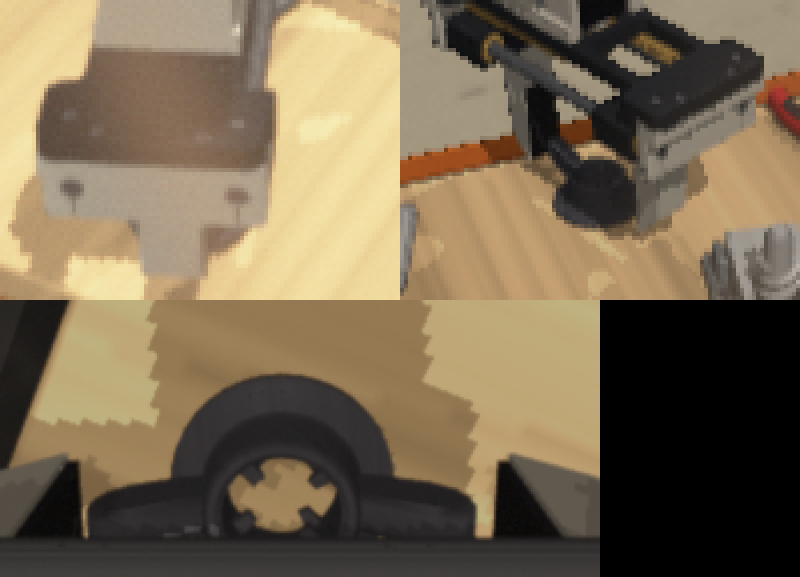

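```bash
python3 -m jog '[[-1,-1,4,0,0,0],[0,0,0,0,0,0]]';python3 -m jog '[[0,0,3,0,0,0],[0,0,0,0,0,0]]';python3 -m jog '[[0,0,1,0,0,0],[0,0,0,0,0,0]]'
```

```text
time: 4.75
tool_pos: [504.3, 154.6, -7.8]
tcp_rot: [-3.141, 0.001, 0.407]
contact_force: [0.7, 0.2, -0.1]
grip_width: 85.2
finger_force: 0.0
time: 4.95
tool_pos: [504.5, 154.5, -10.8]
tcp_rot: [-3.142, 0.001, 0.407]
contact_force: [-0.8, -0.4, 0.2]
grip_width: 85.5
finger_force: 0.0
time: 5.15
tool_pos: [504.7, 154.5, -11.6]
tcp_rot: [3.142, -0.0, 0.407]
contact_force: [1.3, -0.5, -0.3]
grip_width: 85.3
finger_force: 0.0
```

Close on the wing ends.

```bash
python3 -m jog '[[0,0,0,0,0,0],[0,0,0,0,0,0],[0,0,0,0,0,0],[0,0,0,0,0,0]]' 70; python3 -m jog '[[0,0,-5,0,0,0],[0,0,-15,0,0,0],[0,0,-30,0,0,0],[0,0,-40,0,0,0],[0,0,-20,0,0,0],[0,0,0,0,0,0]]'; python3 - <<'E'
from h import *
for n in ('scene','side','wrist'): save(bot.capture(n),n+'6')
s=cv2.imread('pics/scene6.png');d=cv2.imread('pics/side6.png');w=cv2.imread('pics/wrist6.png')
cv2.imwrite('pics/m7.png',np.vstack([np.hstack([cv2.resize(s[230:330,210:310],(400,400),interpolation=3),cv2.resize(d[110:210,220:320],(400,400),interpolation=3)])]))
o=bot.get_obs();print(o['tool_pos'],o['joint_positions'],o['contact_force'],o['moment'])
E
```

```text
time: 5.55
tool_pos: [504.8, 154.5, -11.4]
tcp_rot: [3.142, -0.0, 0.407]
contact_force: [0.7, -0.0, -0.5]
grip_width: 74.4
finger_force: 30.0
time: 6.15
tool_pos: [506.7, 154.9, 101.8]
tcp_rot: [3.14, -0.006, 0.407]
contact_force: [-0.0, -0.1, -2.0]
grip_width: 74.4
finger_force: 30.0
[503.74064965 154.40228158  97.42986352] [ 1.51906798e-01  4.42829058e-01  1.65318140e+00 -1.12535844e-05
  1.04763216e+00  1.31591641e+00] [-0.68159178  0.06598268 -1.59035506] [0.06997888 0.07968819 0.02096794]
```

View pics/m7.png

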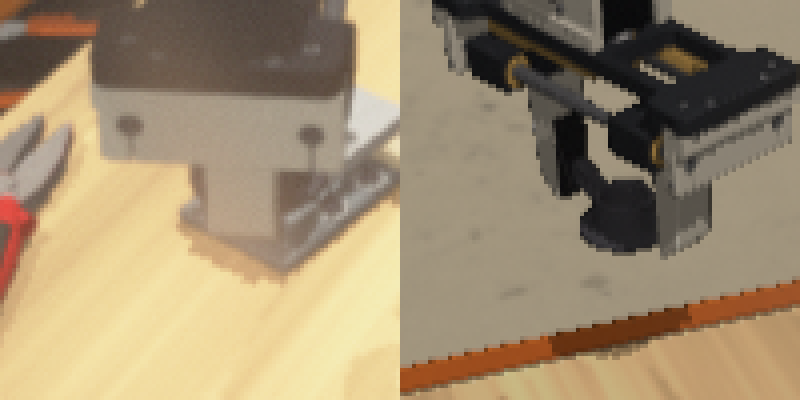

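```bash
python3 -m jog '[[0.6,32,0,0,0,0],[0.6,32,0,0,0,0],[0.6,31.5,0,0,0,0],[0,0,0,0,0,0.1455],[0,0,0,0,0,0.1455],[0,0,0,0,0,0.1455],[0,0,0,0,0,0.1455],[0,0,0,0,0,0.1455],[0,0,0,0,0,0.1455]]' >/dev/null; python3 -m jog '[[0,0,0,0,0,0.1455],[0,0,0,0,0,0.1455],[0,0,0,0,0,0.1455],[0,0,0,0,0,0.1455],[0,0,0,0,0,0.1455],[0,0,0,0,0,0],[0,0,0,0,0,0]]';  python3 - <<'E'
from h import *
o=bot.get_obs();print(o['tool_pos'],o['tcp_rot'],o['joint_positions'][5]); np.save('c8.npy',cam('wrist')[1]); np.save('p8.npy',np.r_[o['tool_pos'],o['tcp_rot']])
im=bot.capture('wrist');save(im,'wrist8')
for t in ('stud_axis','wing_nut'):
  for r in bot.outline_of(t,'wrist')[:2]: print(t,r['p'],r['pixel'])
w=cv2.imread('pics/wrist8.png')
a=cv2.resize(w[100:330,180:490],(800,594),interpolation=3);k=800/310
for i in range(0,310,10): cv2.line(a,(int(i*k),0),(int(i*k),8 if i%50 else 20),(0,0,255),1)
for i in range(0,230,10): cv2.line(a,(0,int(i*k)),(8 if i%50 else 20,int(i*k)),(0,0,255),1)
cv2.imwrite('pics/m8.png',a)
E
```

```text
time: 7.9
tool_pos: [543.4, 67.6, 97.2]
tcp_rot: [3.139, 0.001, -1.19]
contact_force: [-0.4, 0.1, -0.8]
grip_width: 74.2
finger_force: 30.0
[543.38648672  67.55576916  97.24723487] [ 3.13935213e+00  9.26732186e-04 -1.18976336e+00] 2.744280141521159
stud_axis 0.83 [308.0, 180.6]
wing_nut 0.73 [319.6, 279.5]
```

View pics/m8.png

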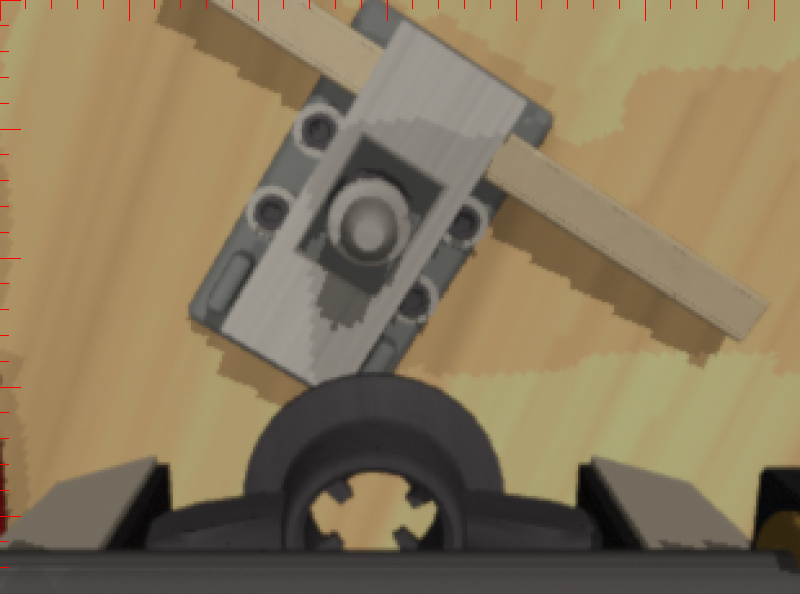

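```bash
python3 - <<'E'
from h import *
m=bot.camera_model('wrist');c=(m,np.array(m['T_tool_cam']));p8=np.load('p8.npy')
k=800/310
for off in (-2,-1,0,1,2):
  q=[proj('',[off+24.5*np.cos(t),24.5*np.sin(t),z],c) for z in (-33,-28.5) for t in np.linspace(0,2*np.pi,181)]
  q=(np.array(q)-[180,100])*k
  print(off,'flange top',q[:,1].min().round(),'L/R',q[:,0].min().round(),q[:,0].max().round())
c8=(m,np.load('c8.npy'));Rm=R.from_euler('xyz',p8[3:]).as_matrix()
for px,z in (((370,237),76.5),((370,230),73)):
  P=ray('',(px[0]/k+180,px[1]/k+100),z,c8);print(P.round(1),(Rm.T@(P-p8[:3])).round(1))
E
```

```text
-2 flange top 387.0 L/R 238.0 500.0
-1 flange top 382.0 L/R 237.0 500.0
0 flange top 377.0 L/R 237.0 500.0
1 flange top 372.0 L/R 237.0 501.0
2 flange top 367.0 L/R 237.0 501.0
[559.6  26.5  76.5] [44.2  0.2 20.7]
[560.   25.3  73. ] [45.4  0.2 24.2]
```

```bash
python3 -m jog '[[22,0,0,0,0,0],[22.5,-0.5,0,0,0,0],[0,0,15,0,0,0],[0,0,15,0,0,0],[0,0,12,0,0,0],[0,0,0,0,0,0],[0,0,0,0,0,0]]'; python3 -m jog '[[0,0,3,0,0,0],[0,0,3,0,0,0],[0,0,0,0,0,0]]'; python3 -m jog '[[0,0,2,0,0,0],[0,0,2,0,0,0],[0,0,0,0,0,0]]'
```

```text
time: 8.75
tool_pos: [561.1, 26.5, 56.6]
tcp_rot: [3.142, 0.0, -1.193]
contact_force: [-0.5, -0.6, -1.4]
grip_width: 74.5
finger_force: 30.0
time: 9.05
tool_pos: [560.9, 26.4, 50.5]
tcp_rot: [3.142, 0.0, -1.193]
contact_force: [-0.7, 0.3, -1.4]
grip_width: 74.8
finger_force: 30.0
time: 9.35
tool_pos: [560.8, 26.4, 46.2]
tcp_rot: [3.141, 0.0, -1.194]
contact_force: [0.2, -0.2, -1.0]
grip_width: 74.5
finger_force: 30.0
```

```bash
python3 -m jog '[[0,0,2,0,0,0],[0,0,2,0,0,0],[0,0,0,0,0,0]]'; python3 -m jog '[[0,0,3,0,0,0],[0,0,3,0,0,0],[0,0,0,0,0,0]]';python3 -m jog '[[0,0,2,0,0,0],[0,0,0,0,0,0]]'
```

```text
time: 9.65
tool_pos: [560.7, 26.4, 42.1]
tcp_rot: [3.141, 0.0, -1.194]
contact_force: [-0.5, -0.0, -1.0]
grip_width: 74.4
finger_force: 30.0
time: 9.95
tool_pos: [560.7, 26.4, 36.0]
tcp_rot: [3.141, 0.0, -1.194]
contact_force: [-0.2, -0.2, -1.6]
grip_width: 74.5
finger_force: 30.0
time: 10.15
tool_pos: [560.9, 26.4, 34.3]
tcp_rot: [3.142, 0.0, -1.194]
contact_force: [0.5, 0.8, -2.1]
grip_width: 74.2
finger_force: 30.0
```

```bash
for i in 1 2; do python3 -m jog '[[0,0,1,0,0,0],[0,0,1,0,0,0],[0,0,0,0,0,0]]'|grep -E 'pos|rot|contact|width'; done; python3 -m jog '[[0,0,1,0,0,0],[0,0,0,0,0,0]]'|grep -E 'pos|rot|contact|width'
```

```text
tool_pos: [560.9, 26.5, 32.4]
tcp_rot: [-3.142, 0.0, -1.194]
contact_force: [0.1, 1.4, -1.9]
grip_width: 74.5
tool_pos: [560.9, 26.4, 30.4]
tcp_rot: [3.141, 0.0, -1.194]
contact_force: [-0.7, 2.0, -2.3]
grip_width: 74.4
tool_pos: [560.9, 26.4, 29.4]
tcp_rot: [3.141, 0.0, -1.194]
contact_force: [-1.0, 3.3, -1.8]
grip_width: 74.4
```

```bash
python3 -m jog '[[-0.6,-0.1,0,0,0,0],[0,0,1,0,0,0],[0,0,0,0,0,0]]'|grep -E 'pos|rot|contact'; for i in 1 2 3; do python3 -m jog '[[0,0,1,0,0,0],[0,0,0,0,0,0]]'|grep -E 'pos|rot|contact'; done
```

```text
tool_pos: [560.9, 26.8, 28.4]
tcp_rot: [-3.142, -0.0, -1.194]
contact_force: [-0.4, 1.0, -0.2]
tool_pos: [561.1, 26.9, 27.6]
tcp_rot: [-3.141, -0.0, -1.194]
contact_force: [-0.3, 1.1, 0.0]
tool_pos: [561.5, 26.9, 27.0]
tcp_rot: [-3.14, -0.001, -1.194]
contact_force: [-0.6, 0.5, 2.8]
tool_pos: [561.8, 26.7, 26.3]
tcp_rot: [-3.14, -0.001, -1.194]
contact_force: [-0.2, -1.2, 5.5]
```

```bash
for i in 1 2; do python3 -m jog '[[0,0,-0.2,0,0,-0.14],[0,0,-0.2,0,0,-0.14],[0,0,-0.2,0,0,-0.14],[0,0,-0.2,0,0,-0.14],[0,0,-0.2,0,0,-0.14],[0,0,0,0,0,0]]'|grep -E 'pos|rot|contact|width'; done
```

```text
tool_pos: [561.4, 26.7, 27.1]
tcp_rot: [-3.141, -0.001, -0.492]
contact_force: [-0.7, -2.1, 4.6]
grip_width: 74.0
tool_pos: [560.8, 26.8, 27.3]
tcp_rot: [3.141, 0.0, 0.204]
contact_force: [0.6, -1.4, 0.3]
grip_width: 74.6
```

```bash
for i in 1 2 3 4; do python3 -m jog '[[0,0,1,0,0,0],[0,0,0,0,0,0]]'|grep -E 'pos|rot|contact'; done
```

```text
tool_pos: [560.9, 26.7, 26.2]
tcp_rot: [3.141, 0.0, 0.202]
contact_force: [1.1, -2.5, -0.4]
tool_pos: [560.9, 26.7, 25.3]
tcp_rot: [3.141, 0.0, 0.205]
contact_force: [0.3, -1.9, -1.7]
tool_pos: [560.9, 26.8, 24.4]
tcp_rot: [3.141, -0.0, 0.206]
contact_force: [0.6, -3.5, -1.1]
tool_pos: [560.2, 27.3, 23.1]
tcp_rot: [-3.141, 0.001, 0.206]
contact_force: [0.0, -1.9, -1.8]
```

```bash
for i in 1 2 3 4; do python3 -m jog '[[0,0,0.8,0,0,0],[0,0,0,0,0,0]]'|grep -E 'pos|rot|contact'; done
```

```text
tool_pos: [560.4, 27.3, 22.5]
tcp_rot: [-3.141, 0.001, 0.206]
contact_force: [-0.7, -1.0, -0.9]
tool_pos: [560.6, 27.1, 21.8]
tcp_rot: [-3.141, 0.0, 0.206]
contact_force: [-0.2, -0.1, -1.2]
tool_pos: [560.8, 27.0, 21.2]
tcp_rot: [3.142, -0.0, 0.206]
contact_force: [-1.5, -0.5, -0.6]
tool_pos: [561.0, 26.9, 20.9]
tcp_rot: [3.141, -0.001, 0.206]
contact_force: [-3.5, -0.7, 3.8]
```

```bash
python3 -m jog '[[-0.3,0,0,0,0,0.14],[0,0,0.2,0,0,0.14],[0,0,0.2,0,0,0.14],[0,0,0.2,0,0,0.14],[0,0,0,0,0,0]]'|grep -E 'pos|rot|contact|width';  python3 -m jog '[[0,0,0.2,0,0,0.14],[0,0,0.2,0,0,0.14],[0,0,0.2,0,0,0.14],[0,0,0,0,0,0]]';python3 -c "
from h import *
o=bot.get_obs();print(o['moment'],o['joint_positions'][5])"
```

```text
tool_pos: [560.9, 26.8, 20.1]
tcp_rot: [-3.141, -0.001, -0.355]
contact_force: [-1.4, -0.5, 2.8]
grip_width: 74.6
time: 15.55
tool_pos: [560.9, 26.9, 19.4]
tcp_rot: [-3.141, -0.001, -0.771]
contact_force: [-0.7, -0.2, 2.8]
grip_width: 74.6
finger_force: 30.0
[0.03983385 0.30732682 0.01325646] 2.2536694123390473
```

```bash
python3 -m jog '[[0,0,0.2,0,0,0.14],[0,0,0.2,0,0,0.14],[0,0,0.2,0,0,0.14],[0,0,0.2,0,0,0.14],[0,0,0.2,0,0,0.14],[0,0,0,0,0,0]]';python3 -c "
from h import *
o=bot.get_obs();print(o['moment'],o['joint_positions'][5])"
```

```text
time: 16.15
tool_pos: [561.0, 27.0, 18.4]
tcp_rot: [-3.141, 0.0, -1.469]
contact_force: [-0.3, -0.3, 3.2]
grip_width: 74.0
finger_force: 30.0
[0.21799655 0.12773742 0.00134774] 2.951506231918214
```

```bash
python3 -m jog '[[0,0,0,0,0,0],[0,0,0,0,0,0],[0,0,0,0,0,0]]' 93; python3 -m jog '[[0,0,0,0,0,-0.1428],[0,0,0,0,0,-0.1428],[0,0,0,0,0,-0.1428],[0,0,0,0,0,-0.1428],[0,0,0,0,0,-0.1428],[0,0,0,0,0,-0.1428],[0,0,0,0,0,-0.1428],[0,0,0,0,0,-0.1428],[0,0,0,0,0,-0.1428],[0,0,0,0,0,-0.1428],[0,0,0,0,0,-0.1428]]';  python3 -m jog '[[0,0,0,0,0,-0.1428],[0,0,0,0,0,-0.1428],[0,0,0,0,0,-0.1428],[0,0,0,0,0,-0.1428],[0,0,0,0,0,-0.1428],[0,0,0,0,0,-0.1428],[0,0,0,0,0,-0.1428],[0,0,0,0,0,-0.1428],[0,0,0,0,0,-0.1428],[0,0,0,0,0,-0.1428],[0,0,0,0,0,-0.1428],[0,0,0,0,0,0]]'
```

```text
time: 16.45
tool_pos: [560.4, 26.9, 17.9]
tcp_rot: [3.141, 0.0, -1.471]
contact_force: [0.6, 0.2, -0.3]
grip_width: 85.5
finger_force: 0.0
time: 17.55
tool_pos: [560.5, 26.9, 18.0]
tcp_rot: [-3.142, 0.0, 0.105]
contact_force: [0.4, 1.0, -0.7]
grip_width: 85.0
finger_force: 0.0
time: 18.75
tool_pos: [560.4, 26.9, 17.9]
tcp_rot: [-3.141, -0.0, 1.671]
contact_force: [-0.0, 0.8, -0.2]
grip_width: 85.4
finger_force: 0.0
```

```bash
python3 -m jog '[[0,0,0,0,0,0],[0,0,0,0,0,0],[0,0,0,0,0,0],[0,0,0,0,0,0]]' 70; python3 -c "
from h import *
o=bot.get_obs();print(o['moment'],o['joint_positions'][5])"
```

```text
time: 19.15
tool_pos: [560.6, 26.9, 18.1]
tcp_rot: [3.141, -0.0, 1.667]
contact_force: [0.8, 1.2, -0.6]
grip_width: 74.5
finger_force: 30.0
[ 0.05536983 -0.04233357  0.01239815] -0.18491919409367844
```

```bash
python3 -m jog '[[0,0,0.2,0,0,0.14],[0,0,0.2,0,0,0.14],[0,0,0.2,0,0,0.14],[0,0,0.2,0,0,0.14],[0,0,0.2,0,0,0.14],[0,0,0.2,0,0,0.14],[0,0,0.2,0,0,0.14],[0,0,0.2,0,0,0.14],[0,0,0.2,0,0,0.14],[0,0,0.2,0,0,0.14],[0,0,0,0,0,0]]'; python3 -c "
from h import *
o=bot.get_obs();print(o['moment'],o['joint_positions'][5])";  python3 -m jog '[[0,0,0.2,0,0,0.14],[0,0,0.2,0,0,0.14],[0,0,0.2,0,0,0.14],[0,0,0.2,0,0,0.14],[0,0,0.2,0,0,0.14],[0,0,0.2,0,0,0.14],[0,0,0,0,0,0]]'; python3 -c "
from h import *
o=bot.get_obs();print(o['moment'],o['joint_positions'][5])"
```

```text
time: 20.25
tool_pos: [560.9, 26.7, 16.2]
tcp_rot: [3.141, -0.001, 0.266]
contact_force: [0.6, -0.7, -0.9]
grip_width: 74.7
finger_force: 30.0
[-0.16902791 -0.086344   -0.02051285] 1.2159722962005155
time: 20.95
tool_pos: [560.8, 26.8, 15.0]
tcp_rot: [-3.141, -0.001, -0.57]
contact_force: [0.6, -0.6, -0.3]
grip_width: 74.7
finger_force: 30.0
[-0.00660191 -0.0365684   0.03643468] 2.0523245625922297
```

```bash
python3 -m jog '[[0,0,0.2,0,0,0.14],[0,0,0.2,0,0,0.14],[0,0,0.2,0,0,0.14],[0,0,0.2,0,0,0.14],[0,0,0.2,0,0,0.14],[0,0,0.2,0,0,0.14],[0,0,0,0,0,0]]'; python3 -c "
from h import *
o=bot.get_obs();print(o['moment'],o['joint_positions'][5])";  python3 -m jog '[[0,0,0,0,0,0],[0,0,0,0,0,0],[0,0,0,0,0,0]]' 93; python3 -m jog '[[0,0,0,0,0,-0.1428],[0,0,0,0,0,-0.1428],[0,0,0,0,0,-0.1428],[0,0,0,0,0,-0.1428],[0,0,0,0,0,-0.1428],[0,0,0,0,0,-0.1428],[0,0,0,0,0,-0.1428],[0,0,0,0,0,-0.1428],[0,0,0,0,0,-0.1428],[0,0,0,0,0,-0.1428],[0,0,0,0,0,-0.1428]]';  python3 -m jog '[[0,0,0,0,0,-0.1428],[0,0,0,0,0,-0.1428],[0,0,0,0,0,-0.1428],[0,0,0,0,0,-0.1428],[0,0,0,0,0,-0.1428],[0,0,0,0,0,-0.1428],[0,0,0,0,0,-0.1428],[0,0,0,0,0,-0.1428],[0,0,0,0,0,-0.1428],[0,0,0,0,0,-0.1428],[0,0,0,0,0,-0.1428],[0,0,0,0,0,0]]'
```

```text
time: 21.65
tool_pos: [560.8, 26.7, 13.8]
tcp_rot: [-3.141, -0.0, -1.408]
contact_force: [0.9, -1.5, -1.2]
grip_width: 74.5
finger_force: 30.0
[-0.10011814 -0.13347045  0.01744716] 2.8900737382147974
time: 21.95
tool_pos: [560.2, 27.1, 13.7]
tcp_rot: [3.141, 0.0, -1.409]
contact_force: [0.2, 0.1, 0.0]
grip_width: 85.3
finger_force: 0.0
time: 23.05
tool_pos: [560.3, 27.0, 13.7]
tcp_rot: [-3.141, 0.0, 0.167]
contact_force: [0.3, 0.2, 0.2]
grip_width: 85.5
finger_force: 0.0
time: 24.25
tool_pos: [560.4, 27.0, 13.7]
tcp_rot: [-3.141, -0.0, 1.733]
contact_force: [1.3, -0.4, -0.7]
grip_width: 85.4
finger_force: 0.0
```

```bash
python3 -m jog '[[0,0,0,0,0,0],[0,0,0,0,0,0],[0,0,0,0,0,0],[0,0,0,0,0,0]]' 70; python3 -m jog '[[0,0,0.2,0,0,0.14],[0,0,0.2,0,0,0.14],[0,0,0.2,0,0,0.14],[0,0,0.1,0,0,0.14],[0,0,0,0,0,0.14],[0,0,0,0,0,0.14],[0,0,0,0,0,0]]'; python3 -c "
from h import *
o=bot.get_obs();print(o['moment'],o['joint_positions'][5])"
```

```text
time: 24.65
tool_pos: [560.6, 26.9, 13.8]
tcp_rot: [3.141, 0.0, 1.729]
contact_force: [-0.1, 0.7, 0.4]
grip_width: 74.5
finger_force: 30.0
time: 25.35
tool_pos: [560.5, 26.9, 13.0]
tcp_rot: [-3.141, 0.0, 0.888]
contact_force: [-0.1, 0.4, -0.8]
grip_width: 74.3
finger_force: 30.0
[0.05820851 0.09859161 0.05313768] 0.5943776314813135
```

```bash
for i in 1 ; do python3 -m jog '[[0,0,0,0,0,0.14],[0,0,0,0,0,0.14],[0,0,0,0,0,0.14],[0,0,0,0,0,0.14],[0,0,0,0,0,0.14],[0,0,0,0,0,0]]'; python3 -c "
from h import *
o=bot.get_obs();print(o['moment'],o['joint_positions'][5])"; python3 -m jog '[[0,0,0,0,0,0.14],[0,0,0,0,0,0.14],[0,0,0,0,0,0.14],[0,0,0,0,0,0]]'; python3 -c "
from h import *
o=bot.get_obs();print(o['moment'],o['joint_positions'][5])"; done
```

```text
time: 25.95
tool_pos: [560.6, 27.0, 13.1]
tcp_rot: [-3.142, -0.0, 0.191]
contact_force: [0.4, 0.0, -0.3]
grip_width: 74.1
finger_force: 30.0
[0.10885506 0.10310284 0.04541917] 1.2907180618459404
time: 26.35
tool_pos: [560.7, 27.0, 13.1]
tcp_rot: [-3.142, -0.0, -0.226]
contact_force: [-0.1, 0.6, 0.3]
grip_width: 74.3
finger_force: 30.0
[0.14101287 0.05109537 0.00720498] 1.7084693056207538
```

```bash
for i in 1 2 3; do python3 -m jog '[[0,0,0,0,0,0.12],[0,0,0,0,0,0.12],[0,0,0,0,0,0]]' | grep -E 'pos|rot|force'; python3 -c "
from h import *
o=bot.get_obs();print(o['moment'],o['joint_positions'][5])"; done
```

```text
tool_pos: [560.6, 26.9, 13.0]
tcp_rot: [-3.142, -0.0, -0.465]
contact_force: [0.1, -0.2, 0.0]
finger_force: 30.0
[ 0.25566134  0.0505826  -0.08766761] 1.946906508235753
tool_pos: [560.5, 26.8, 12.9]
tcp_rot: [-3.142, 0.0, -0.705]
contact_force: [-0.4, -1.2, -1.5]
finger_force: 30.0
[ 0.30137051 -0.0635456  -0.10839737] 2.186615462385537
tool_pos: [560.6, 26.8, 12.8]
tcp_rot: [-3.142, 0.0, -0.945]
contact_force: [-0.5, -1.0, -3.6]
finger_force: 30.0
[ 0.30834705 -0.31509945 -0.21706634] 2.426539387681199
```

```bash
for i in 1 2; do python3 -m jog '[[0,0,0.2,0,0,0.12],[0,0,0.2,0,0,0.12],[0,0,0,0,0,0]]' | grep -E 'pos|rot|force|width'; python3 -c "
from h import *
o=bot.get_obs();print(o['moment'],o['joint_positions'][5])"; done
```

```text
tool_pos: [560.6, 26.7, 12.6]
tcp_rot: [-3.142, -0.0, -1.184]
contact_force: [-1.1, -2.2, -0.6]
grip_width: 74.5
finger_force: 30.0
[ 0.03562307 -0.29256959 -0.40072264] 2.666488011189471
tool_pos: [560.6, 26.6, 12.5]
tcp_rot: [3.142, -0.001, -1.424]
contact_force: [-2.0, -3.0, 1.9]
grip_width: 73.9
finger_force: 30.0
[-0.28891405  0.27853916 -0.29175012] 2.9063329263903013
```

```bash
python3 -m jog '[[0,0,0,0,0,0],[0,0,0,0,0,0],[0,0,0,0,0,0]]' 93; python3 -m jog '[[0,0,0,0,0,-0.1428],[0,0,0,0,0,-0.1428],[0,0,0,0,0,-0.1428],[0,0,0,0,0,-0.1428],[0,0,0,0,0,-0.1428],[0,0,0,0,0,-0.1428],[0,0,0,0,0,-0.1428],[0,0,0,0,0,-0.1428],[0,0,0,0,0,-0.1428],[0,0,0,0,0,-0.1428],[0,0,0,0,0,-0.1428]]' | grep force;  python3 -m jog '[[0,0,0,0,0,-0.1428],[0,0,0,0,0,-0.1428],[0,0,0,0,0,-0.1428],[0,0,0,0,0,-0.1428],[0,0,0,0,0,-0.1428],[0,0,0,0,0,-0.1428],[0,0,0,0,0,-0.1428],[0,0,0,0,0,-0.1428],[0,0,0,0,0,-0.1428],[0,0,0,0,0,-0.1428],[0,0,0,0,0,-0.1428],[0,0,0,0,0,0]]'; python3 -c "
from h import *
o=bot.get_obs();print(o['moment'],o['joint_positions'][5])
c=cam('wrist');im=bot.capture('wrist');save(im,'wrist9')
r=bot.outline_of('wing_nut','wrist');print([(x['p'],x['pixel']) for x in r[:2]])"; python3 -m jog '[[0,0,0,0,0,0],[0,0,0,0,0,0],[0,0,0,0,0,0],[0,0,0,0,0,0]]' 70;python3 -c "
from h import *
o=bot.get_obs();print(o['moment'],o['joint_positions'][5])"
```

```text
time: 28.15
tool_pos: [560.7, 27.1, 12.2]
tcp_rot: [-3.141, 0.0, -1.428]
contact_force: [0.0, -0.1, 0.0]
grip_width: 85.3
finger_force: 0.0
contact_force: [-0.1, -0.1, 0.4]
finger_force: 0.0
time: 30.45
tool_pos: [560.7, 27.0, 12.2]
tcp_rot: [3.141, -0.0, 1.714]
contact_force: [-0.2, -0.3, 0.2]
grip_width: 85.4
finger_force: 0.0
[ 0.03564508  0.00340613 -0.00072197] -0.23182178941486017
[(0.96, [325.6, 284.0])]
time: 30.95
tool_pos: [560.5, 26.9, 12.2]
tcp_rot: [-3.142, -0.0, 1.71]
contact_force: [-0.5, -0.2, -0.8]
grip_width: 74.3
finger_force: 30.0
[-0.03297683  0.10855609 -0.21990425] -0.2283165462341002
```

```bash
for i in 1 2 3 4; do python3 -m jog '[[0,0,0,0,0,0.1],[0,0,0,0,0,0]]' | grep -E 'pos|rot|contact|width'; python3 -c "
from h import *
o=bot.get_obs();print(o['moment'],o['joint_positions'][5])"; done
```

```text
tool_pos: [560.5, 26.8, 12.3]
tcp_rot: [3.142, 0.0, 1.61]
contact_force: [-1.1, -1.3, 0.3]
grip_width: 73.3
[-0.13653758  0.10517841 -0.36958084] -0.12754206031453724
tool_pos: [560.7, 27.0, 12.3]
tcp_rot: [3.141, -0.0, 1.511]
contact_force: [0.6, -0.6, 0.8]
grip_width: 71.8
[-0.06561509  0.05081282 -0.52559887] -0.029228616825243595
tool_pos: [562.1, 27.0, 12.7]
tcp_rot: [3.138, -0.001, 1.411]
contact_force: [3.3, -0.2, 0.0]
grip_width: 64.9
[ 0.04231807 -0.49741952 -0.60285278] 0.07015008839163081
tool_pos: [560.4, 26.8, 12.2]
tcp_rot: [-3.141, 0.0, 1.314]
contact_force: [0.4, -0.5, -0.9]
grip_width: 64.3
[0.01345527 0.01443689 0.0545804 ] 0.16831069384574074
```

```bash
python3 -m jog '[[0,0,0,0,0,0],[0,0,0,0,0,0],[0,0,0,0,0,0]]' 95; python3 -m jog '[[0,0,-20,0,0,0],[0,0,-40,0,0,0],[0,0,-40,0,0,0],[-45,0,-20,0,0,0],[0,0,0,0,0,0],[0,0,0,0,0,0]]'; python3 - <<'E'
from h import *
c={n:cam(n) for n in ('wrist','scene','side')};
for n in c:
    save(bot.capture(n),n+'10')
    for t in ('wing_nut','strap','duct_strip'):
        for r in bot.outline_of(t,n)[:1]:
            ys,xs=np.nonzero(r['mask']);print(n,t,round(r['p'],2),r['pixel'],r['mask'].sum(),cv2.minAreaRect(np.c_[xs,ys].astype(np.float32)))
S=[560.5,26.8]
for n in c:
    for h in (24.5,24.5+13.5,60): print(n,h,proj(n,[*S,17+h],c[n]).round(1))
E
```

```text
time: 32.05
tool_pos: [560.5, 26.9, 12.2]
tcp_rot: [-3.142, 0.0, 1.313]
contact_force: [-0.3, 0.4, -0.3]
grip_width: 83.9
finger_force: 0.0
time: 32.65
tool_pos: [549.0, -17.2, 132.6]
tcp_rot: [3.141, -0.0, 1.31]
contact_force: [0.0, -0.7, -0.8]
grip_width: 87.2
finger_force: 0.0
wrist wing_nut 0.68 [329.0, 164.0] 3128 ((325.0785827636719, 178.51524353027344), (94.83558654785156, 63.26756286621094), 1.5074357986450195)
wrist strap 0.84 [326.8, 145.2] 3090 ((324.7868957519531, 176.15573120117188), (121.95166778564453, 50.247344970703125), 84.80557250976562)
wrist duct_strip 0.63 [286.4, 216.1] 3210 ((311.831298828125, 217.76327514648438), (18.63231658935547, 228.40562438964844), 84.96807098388672)
scene wing_nut 0.92 [283.8, 262.4] 602 ((286.2581481933594, 263.2442626953125), (43.73346710205078, 21.289438247680664), 9.727578163146973)
scene strap 0.94 [275.3, 276.3] 331 ((285.292236328125, 269.7704772949219), (19.121536254882812, 46.32305145263672), 56.82148742675781)
scene duct_strip 0.61 [323.9, 272.7] 517 ((306.67645263671875, 266.70587158203125), (95.83058166503906, 9.280036926269531), 24.623565673828125)
side wing_nut 0.64 [326.5, 240.8] 272 ((324.0500183105469, 232.6500244140625), (35.41750717163086, 19.28989028930664), 71.56504821777344)
side strap 0.63 [325.3, 240.1] 267 ((324.7635803222656, 232.6490020751953), (35.06134796142578, 19.966236114501953), 74.47589111328125)
side duct_strip 0.67 [305.6, 247.6] 608 ((319.4673156738281, 246.72422790527344), (9.055135726928711, 96.22343444824219), 83.23382568359375)
wrist 24.5 [324.6 177.6]
wrist 38.0 [324.6 179.1]
wrist 60 [324.6 182. ]
scene 24.5 [286.7 266.2]
scene 38.0 [286.6 260. ]
scene 60 [286.4 249.5]
side 24.5 [324.1 231.1]
side 38.0 [324.  225.8]
side 60 [324. 217.]
```

```bash
python3 - <<'E'
from h import *
m=bot.camera_model('wrist');c=cam('wrist')
bot.capture('wrist');r=bot.outline_of('wing_nut','wrist')[0]['mask']
w=cv2.imread('pics/wrist10.png');g=w.max(2)
sub=w[125:245,255:395].max(2)
for y in range(0,120,4): print(''.join('#' if v<62 else ('+' if v<100 else '.') for v in sub[y,::2]))
for n,(x0,x1,y0,y1) in {'scene':(255,355,240,310),'side':(265,375,215,265)}.items():
    a=cv2.imread(f'pics/{n}0.png')[y0:y1,x0:x1].astype(np.float32);b=cv2.imread(f'pics/{n}10.png')[y0:y1,x0:x1].astype(np.float32)
    ga,gb=a.mean(2),b.mean(2)
    d=np.abs(ga-gb)
    print(n)
    for y in range(0,d.shape[0],2): print(''.join('#' if v>30 else ('+' if v>15 else '.') for v in d[y,::1]))
E
```

```text
..............+++..#..........................#++.++..................
..............+++..+..........................#+++++..................
..............+++..++.........................##++++..................
..............+++..++.........................##++++..................
...............+++.+#.........................++++..+.................
...............+++++#.........................+++...+.................
...............+++###........++########++......+....+.................
...............+++++++....##################+..++++.....++............
...............++.+##+.+######################+#++#####++#+...........
.................#####################################+++##...........
.................+######################################+.............
................++++#######+###......+..##+##########+................
................+++#######+#++...++++++..+########+..+................
.................++#########+..+++++++++..##+#####+..+................
.................++######+##..+++.....++++#####++++..+................
.................++######+##+..++..
[... 6650 characters left out ...]
..................................
..............................................................................................................
....................++........................................................................................
..............................................................................................................
..............................................................................................................
..............................................................................................................
..............................................................................................................
```

```bash
python3 -c "
from plant import bot
print(bot.close_job(), bot.get_obs()['time'])"
```

```text
the job is handed in; nothing more can be done
the job is handed in; nothing more can be done
```

The wing nut is on the stud, started squarely after backing it off to the drop, and run down until the wings slipped through the fingers at about 0.6 N m; the offcut didn't move, I saw no sign the strap did, and the job is handed in at about 33 s, but no verdict came back and I couldn't measure the final clamp force directly.

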